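Snug a bench hold-down clamp onto a bearing, plus an eighth of a turn

TASK

Two like hold-down clamps stand on the bench, each over a bearing. On the one over the larger bearing, turn the knob clockwise (seen from above) until its pad just touches the bearing, which is when the knob's bar lies in line with the clamp's arm, then add one eighth of a turn (45 degrees), without overtightening, and let go. Leave the bearing where it lies under the pad and leave the other clamp as it is.

Things in the scene. Friction and masses are not known exactly. Their poses are not given: they have to be found in the camera images.
- clamp_a: The clamp to tighten, over the larger bearing; stations of the two clamps vary. Fixed; dark base plate 140x92x9 mm, grey post behind, grey arm (28 mm wide, top at 110 mm) from the post out over the bearing. Origin on the bench top under the knob's axis; x along the arm from knob to post, z up. A 48 mm aluminium collar under the knob has a mark every 45 degrees, one along the arm.
- clamp_a_grip (a point): Where to grip its knob: on the knob's axis, 146 mm above the bench. The knob is an upright steel bar 60 mm long, 12 thick, 38 high (122 to 160 mm above the bench) on a 22 mm hub; collar top at 115 mm. x along the bar, y across it, z up; turns with the knob. The knob stays at this height as it turns, needs at most 0.15 N m and stays where it is left.
- clamp_a_knob (a joint): Turn of that knob, rad, growing clockwise from above. Starts at 0.1 to 0.5; the pad touches the large bearing at 0.70, with the bar along the arm (bar's angle to the arm, anticlockwise from above, = 0.70 minus this value). An eighth turn more is 1.485. The pad sinks 6 mm per rad; after the touch a spring in it resists. Turns on to 2.6.
- clamp_a_pad: Round rubber pad, 42 mm across, under the screw of this clamp; origin at the centre of its underside, 34 mm above the bench when it touches the large bearing. Starts 1 to 4 mm above it.
- bearing_large_mid (a point): Centre of the larger bearing (80 mm across, 22 mm high, bore about 28 mm), loose under the pad on three 3 mm rest buttons on the base plate (bearing's underside at 12 mm); half-way up.
- bearing_large: The same bearing; origin at the centre of its underside.
- clamp_a_seat (a point): Centre of the clamp's three rest buttons, at their top: on the knob's axis, 12 mm above the bench.
- clamp_b_bar_end (a point): End of the bar of the other clamp's knob, 30 mm from its axis and 146 mm above the bench. That clamp is of the same make but stands over the smaller bearing (62 mm across, 16 mm high); leave it alone.

How it is judged:
By the outcome, as a careful person would: the job done as asked, in the order asked, and still so for the second after the job is handed in, with the robot touching nothing.
It also fails if it takes over 32 s, if anything falls off the work surface, if the arm or the gripper's body presses on something with over 40 N, if the wrist force passes 120 N, or if a joint passes its speed limit or range.

ROBOT

A 7-joint arm with a two-finger parallel gripper is mounted at the origin on the work surface; the furniture and walls round the work are solid. World frame = base frame: x ahead of the robot, y to its left, z up, the work surface at z = 0. Lengths are in mm, angles in rad, forces in N, time in s.
With the tool pointing down it reaches from about 400 to 875 mm from the base axis. Payload 4.4 kg.
Tool frame: the origin (TCP) lies midway between the tips of the shut fingers; the grasp point (between the pads) lies 19 mm behind it; z points along the fingers, y is the line along which they close (so a half turn about z gives the same grasp; the last joint's range is limited). The gripper opens to 85 mm and grips with 20 to 120 N. Pads are 22 mm wide; open, the fingers measure 114 mm over their backs; the gripper's body (76 mm by 85 mm) begins 54 mm behind the grasp point. The pads swing forward as they close: fully open they stand 13 mm farther back than shut.
Start: joints at [-1.276, 0.628, 0.038, 1.517, -0.027, 0.996, -0.02], TCP at [229.442, 608.173, 231.313] pointing down, gripper open.
Joint ranges: [-3.06, 3.06], [-0.37, 2.12], [-1.25, 1.32], [0.18, 2.47], [-1.1, 4.24], [0.23, 1.98], [-2.94, 2.94]. Speed limits (rad/s): [2.57, 2.57, 3.14, 3.14, 3.14, 3.14, 3.14].

INTERFACE

Orientations are given as [roll, pitch, yaw] about the fixed x, y, z axes, in that order (R = Rz(yaw) Ry(pitch) Rx(roll)).
In Python, from cell import ctrl gives the robot as it stands. The module is installed in compiled form; this text tells all that it offers.
- The arm moves only by the tool step_arm, never from a script. Its argument "commands" is one flat list of numbers, 7 for each row, row after row: the shift along the tool's x, y, z in cm, then the turn, a rotation vector about the tool's x, y, z in rad, then the opening, from 0 (shut) to 1 (fully open). A call has 1 to 10 rows; each row is the pose to reach, as a shift and turn from the pose commanded when the call began, along the tool's axes at that moment; what a row does not reach only later rows make up. A row lasts 1/10 s, in which the tool goes at most 50 mm and 8.59 degrees, less where a joint would pass 70% of its speed; a pose out of reach is approached as far as the arm can. A call with a gripper value outside its range is refused whole. The fingers move at their own pace and stop on an object; the grip force is fixed at half the most. Time passes only in rows, so rows that repeat a pose let the fingers close. It gives the time, the measured TCP pose, the force, the opening and the grip force at its end, in the units of the state.
- ctrl.read_state(): the state, without advancing time (a new reading comes with each control period).
- ctrl.get_image(name): name is "scene" or "top"; returns a dict with "image" (480x640x3 uint8, red, green, blue), "range_z" (480x640 float32, mm along the optical axis (not along the pixel's ray), 0 where there is no reading), "vfov" (degrees; the focal length in pixels is half the picture's height over the tangent of half this angle, whatever the lens; pixels are square), "cx", "cy" (the principal point, pixels), "world_to_cam" (4x4, takes a point from world to camera coordinates). Camera axes: x right, y down, z forward; pixel columns grow to the right and rows downward; lengths in mm; the calibration is good to about 2 mm. A picture is of the moment at which its call begins.
- ctrl.finish_job(): hands the job in; it is judged then, once.
The state is a dict: "clock": time; "qpos": joint angles; "qd": joint speeds; "tau": joint torques, N m; "eef_pos": TCP position; "tool_rot": TCP orientation; "force": force on the tool from outside, world axes, zero at the start; "torque": the same for the moment, N m; "width": finger opening in mm; "gripper_force": force on a finger pad.
Only numpy, scipy, OpenCV 4.12 (cv2) and the standard library are available. Lean on these libraries where they do the work, as an engineer would, in place of code of your own. Each camera call takes 0.05 s, during which the arm holds its last target. There are 200 camera calls.

## Working session

There is one attempt and no reset: what is moved stays moved. The work goes in short steps, Python scripts to look and compute and a tool call to move; the robot and the scene stay as the last step left them, time stands still between calls to the robot, and variables do not carry over. Pictures are saved under pics/ and viewed, at most 10 in all, crops included, and the job is handed in when it is done.

Besides the shell and the picture viewer there is one more tool, called after ">>>" by a JSON object that holds its "api" and its "payload". step_arm: Moves the arm, as the interface text tells. Its arguments: {"type":"object","properties":{"commands":{"type":"array"}},"required":["commands"]}

```bash
mkdir -p pics; cat > h.py <<'E'
from cell import ctrl
import numpy as np, cv2
def grab(n):
    d=ctrl.get_image(n); im=d["image"]; cv2.imwrite
    f=240/np.tan(np.radians(d["vfov"]/2)); z=d["range_z"]
    v,u=np.mgrid[0:480,0:640]
    P=np.stack([(u-d["cx"])*z/f,(v-d["cy"])*z/f,z,np.ones_like(z)],-1)
    W=(P@np.linalg.inv(d["world_to_cam"]).T)[...,:3]
    W[z==0]=np.nan
    return im,W,d
E
python3 - <<'E'
from h import *
for n in("top","scene"):
    im,W,d=grab(n); cv2.imwrite(f"pics/{n}1.png",im[...,::-1]); np.save(f"{n}W.npy",W)
    print(d["vfov"],np.round(d["world_to_cam"],3).tolist())
s=ctrl.read_state();print(s)
E
```

```text
56.32355707102247 [[-0.002, -1.0, 0.007, -151.305], [-0.999, 0.001, -0.044, 590.744], [0.044, -0.007, -0.999, 916.069], [0.0, 0.0, 0.0, 1.0]]
49.04707613182536 [[-0.896, -0.444, 0.006, 489.323], [-0.308, 0.611, -0.729, 359.243], [0.32, -0.655, -0.685, 641.424], [0.0, 0.0, 0.0, 1.0]]
{'clock': 0.1, 'qpos': array([-1.27581096,  0.62923675,  0.03843653,  1.51828435, -0.02699115,
        0.99633065, -0.01995835]), 'qd': array([-0.00107786, -0.00144177,  0.0004824 , -0.00408787, -0.00087233,
        0.00157601, -0.00013047]), 'tau': array([ 4.60285184e-03, -5.64540195e+01,  1.23052541e+00, -1.93974602e+01,
        1.11267608e-02,  5.41687521e-03,  3.28660299e-06]), 'eef_pos': array([229.22154001, 607.62302749, 230.48663274]), 'tool_rot': array([-3.13985137e+00,  1.98673228e-05,  2.78086006e+00]), 'force': array([ 0.14066422, -0.51466015, -0.04212507]), 'torque': array([ 0.02123774, -0.04159895,  0.03158631]), 'gripper_force': 0.0, 'width': 85.62725968826561}
```

View pics/top1.png

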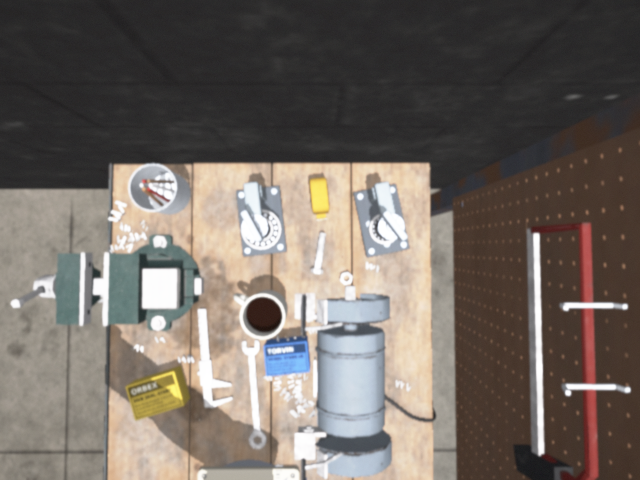

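View pics/scene1.png

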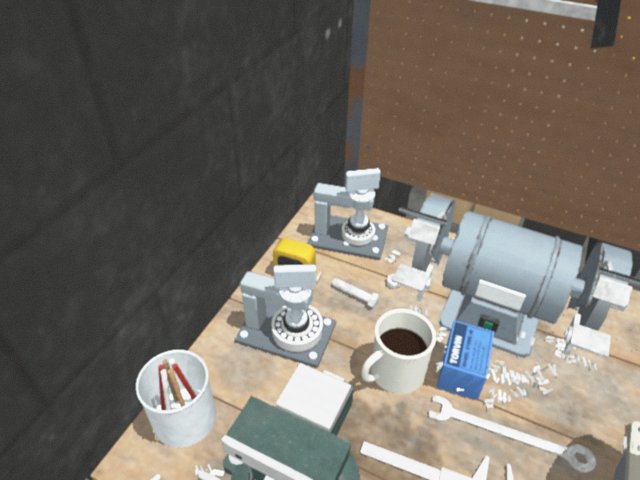

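The top view shows two clamps, with knobs near (262,228) and (388,228). The left one seems to have the larger bearing, so I'll measure both.

```bash
python3 - <<'E'
from h import *
T=np.load("topW.npy"); S=np.load("sceneW.npy")
for nm,W,regs in(("top",T,((225,290,170,265),(350,415,170,265))),("scene",S,((230,340,255,365),(305,395,160,260)))):
  for u0,u1,v0,v1 in regs:
    p=W[v0:v1,u0:u1].reshape(-1,3); p=p[~np.isnan(p[:,0])]
    print(nm)
    for a,b in((152,168),(100,120),(22,32),(30,40),(5,14)):
        q=p[(p[:,2]>a)&(p[:,2]<b)]
        if len(q)<8: continue
        r=cv2.minAreaRect(q[:,:2].astype(np.float32))
        print((a,b),len(q),q.mean(0).round(1),np.median(q[:,2]).round(1),np.round(r[0],1),np.round(r[1],1),round(r[2],1))
im=cv2.imread("pics/top1.png")
a=cv2.resize(im[170:265,225:290],None,fx=6,fy=6,interpolation=2);b=cv2.resize(im[170:265,350:415],None,fx=6,fy=6,interpolation=2)
cv2.imwrite("pics/c.png",np.hstack([a,b]))
E
```

```text
top
(152, 168) 242 [588.9 -26.1 159.4] 159.6 [589.2 -25.5] [60.2 12.2] 28.9
(100, 120) 779 [622.9 -23.2 111.5] 111.0 [619.6 -18.5] [107.6  46.5] 13.9
(22, 32) 274 [584.8 -40.2  30. ] 30.4 [600.1 -37.2] [ 74.3 109.4] 58.5
(30, 40) 474 [582.7 -39.   32.8] 32.6 [599.8 -35.1] [ 79.  107.2] 54.7
(5, 14) 1174 [608.  -30.4   9.1] 9.0 [614.  -12.8] [155.9 112.7] 6.0
top
(152, 168) 245 [ 589.8 -277.4  159.2] 159.5 [ 590.2 -278.3] [59.8 12.8] 35.9
(100, 120) 738 [ 623.9 -269.5  111.4] 110.9 [ 619.1 -268.4] [108.   46.9] 18.3
(22, 32) 233 [ 586.  -263.1   26.7] 26.8 [ 603.7 -258.3] [104.2  39.8] 28.9
(30, 40) 27 [ 608.2 -258.9   33.7] 31.0 [ 608.8 -255.2] [111.7  32.6] 24.9
(5, 14) 1455 [ 600.6 -265.6    9.2] 9.1 [ 613.3 -267.4] [186.2 103.8] 11.4
scene
(152, 168) 443 [587.2 -21.3 160. ] 161.4 [556.3  39.9] [ 57.6 160.2] 26.9
(100, 120) 1141 [618.5 -14.8 112.2] 112.7 [619.2 -17. ] [108.1  37.2] 5.2
(22, 32) 339 [598.3  -9.4  27.5] 27.7 [629.5 -59.4] [122.3 176.5] 26.9
(30, 40) 1214 [591.7 -22.2  34.8] 34.8 [630.5 -58. ] [121.6 175.5] 29.4
(5, 14) 1935 [604.4 -13.9  11.1] 11.5 [638.  -66.9] [195.4 238.7] 28.1
scene
(152, 168) 293 [ 589.7 -275.1  159.6] 160.8 [ 590.3 -277.5] [60.1 15.2] 37.9
(100, 120) 853 [ 616.5 -270.4  111.2] 112.4 [ 623.9 -330.2] [109.1 160.7] 3.4
(22, 32) 445 [ 599.9 -269.7   28.5] 29.2 [ 666.1 -352.5] [111.5 271.8] 32.1
(30, 40) 224 [ 607.  -268.9   32.6] 31.4 [ 620.  -335.2] [108.7 183.2] 5.7
(5, 14) 1519 [ 605.  -266.4   11.2] 11.8 [ 646.1 -357.8] [171.3 324.1] 27.5
```

View pics/c.png

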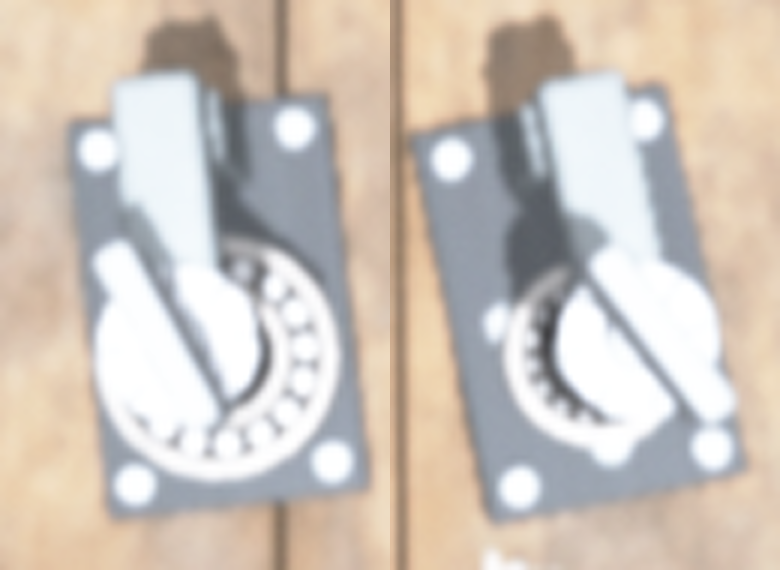

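Left clamp is clamp_a: its bearing top is at about 34 mm and its knob is at (589,-25). Next I'll refine the arm and bar angles and check the heights along the path.

```bash
python3 - <<'E'
from h import *
T=np.load("topW.npy"); S=np.load("sceneW.npy")
c=np.array([589,-25.5])
def ang(q):
    m=q.mean(0); w,V=np.linalg.eigh(np.cov((q-m).T)); a=np.degrees(np.arctan2(V[1,1],V[0,1])); return round((a+90)%180-90,2),m.round(1),np.sqrt(w*12).round(1)
for nm,W in(("top",T),("scene",S)):
    p=W.reshape(-1,3);p=p[~np.isnan(p[:,0])]; d=p[:,:2]-c; r=np.hypot(*d.T)
    bar=p[(r<36)&(p[:,2]>155)&(p[:,2]<166)][:,:2]; print(nm,"bar",ang(bar),cv2.minAreaRect(bar.astype(np.float32)))
    arm=p[(d[:,0]>28)&(r<130)&(p[:,2]>106)&(p[:,2]<116)][:,:2]; print("arm",ang(arm),cv2.minAreaRect(arm.astype(np.float32)),"from axis",np.degrees(np.arctan2(*(arm.mean(0)-c)[::-1])))
    for n in(0,1):
        pass
    pl=p[(r<130)&(p[:,2]>5)&(p[:,2]<14)&(d[:,0]>-70)]
    m=((W[...,2]>5)&(W[...,2]<14)&(np.hypot(W[...,0]-600,W[...,1]+25)<85)).astype(np.uint8)
    n,l,st,_=cv2.connectedComponentsWithStats(m); k=1+np.argmax(st[1:,4])
    print("plate",cv2.minAreaRect(W[l==k][:,:2].astype(np.float32)))
    a=np.array([229,608]);b=c; t=np.clip(((p[:,:2]-a)@(b-a))/((b-a)@(b-a)),0,1)
    dist=np.hypot(*(p[:,:2]-a-t[:,None]*(b-a)).T)
    print("maxz by t",[(round(x,1),round(float(np.percentile(p[(dist<110)&(abs(t-x)<.05)&(p[:,2]<600),2],99.5)))) for x in np.arange(.05,1,.1) if ((dist<110)&(abs(t-x)<.05)).sum()>5])
E
```

```text
top bar (np.float64(28.72), array([589. , -26.1]), array([12.2, 59.2])) ((589.3837280273438, -25.44268798828125), (59.86470031738281, 12.236346244812012), 28.939388275146484)
arm (np.float64(8.63), array([645.1, -19.7]), array([27.2, 55.8])) ((644.8665161132812, -19.2338924407959), (57.581886291503906, 27.83234977722168), 6.76646614074707) from axis 5.904435884659611
plate ((607.106689453125, -23.58340072631836), (139.63172912597656, 92.42393493652344), 6.617116928100586)
maxz by t [(np.float64(0.5), 184), (np.float64(0.6), 160), (np.float64(0.7), 160), (np.float64(0.8), 158), (np.float64(0.9), 117), (np.float64(1.0), 161)]
scene bar (np.float64(28.55), array([588.7, -23.6]), array([12.3, 58.7])) ((589.2398681640625, -25.237873077392578), (57.59017562866211, 13.155548095703125), 28.278566360473633)
arm (np.float64(0.13), array([646.2, -15.7]), array([27.8, 52.4])) ((645.6243286132812, -18.016502380371094), (55.523048400878906, 30.096233367919922), 4.975071430206299) from axis 9.677864332522953
plate ((607.5584106445312, -23.478084564208984), (140.50250244140625, 93.88948822021484), 6.6499857902526855)
maxz by t [(np.float64(0.7), 162), (np.float64(0.8), 161), (np.float64(0.9), 110), (np.float64(1.0), 163)]
```

>>> {"api": "step_arm", "payload": {"commands": [-2,-1.6,-3,0,0,0.1,1,-56,-46.6,-3,0,0,2.278,1,-56,-46.6,-3,0,0,2.278,1,-56,-46.6,-3,0,0,2.278,1,-56,-46.6,-3,0,0,2.278,1,-56,-46.6,-3,0,0,2.278,1,-56,-46.6,-3,0,0,2.278,1,-56,-46.6,-3,0,0,2.278,1,-56,-46.6,-3,0,0,2.278,1,-56,-46.6,-3,0,0,2.278,1]}}

```text
clock: 1.1
eef_pos: [464.7, 192.8, 261.3]
tool_rot: [-3.141, -0.0, 1.325]
force: [0.2, 0.4, 1.0]
width: 85.4
gripper_force: 0.0
```

```bash
cat >> h.py <<'E'
from scipy.spatial.transform import Rotation as Ro
def go(x,y,z,yawdeg):
    s=ctrl.read_state(); R=Ro.from_euler("xyz",s["tool_rot"]); G=Ro.from_euler("xyz",[np.pi,0,np.radians(yawdeg)])
    print(s["clock"],s["eef_pos"].round(1),np.degrees(s["tool_rot"]).round(2),s["force"].round(1),s["torque"].round(2),round(s["width"],1),s["gripper_force"],"q",s["qpos"].round(2))
    print("shift cm",(R.inv().apply(np.array([x,y,z])-s["eef_pos"])/10).round(2),"turn",(R.inv()*G).as_rotvec().round(4))
E
python3 -c "
from h import *
go(589.3,-25.4,230,28.8)"
```

```text
1.1 [464.7 192.8 261.3] [-1.7999e+02 -1.0000e-02  7.5910e+01] [0.2 0.4 1. ] [-0.02 -0.05  0.04] 85.4 0.0 q [-0.79  0.41  0.48  1.89 -0.24  0.89 -0.44]
shift cm [-18.13  17.4    3.12] turn [-3.000e-04 -1.000e-04  8.223e-01]
```

>>> {"api": "step_arm", "payload": {"commands": [-18.1,17.4,0,0,0,0.822,1,-18.1,17.4,0,0,0,0.822,1,-18.1,17.4,0,0,0,0.822,1,-18.1,17.4,0,0,0,0.822,1,-18.1,17.4,0,0,0,0.822,1,-18.1,17.4,0,0,0,0.822,1,-18.1,17.4,3.1,0,0,0.822,1,-18.1,17.4,3.1,0,0,0.822,1,-18.1,17.4,3.1,0,0,0.822,1,-18.1,17.4,3.1,0,0,0.822,1]}}

```text
clock: 2.1
eef_pos: [590.7, -22.3, 231.3]
tool_rot: [3.141, -0.001, 0.51]
force: [0.8, -0.7, 0.3]
width: 85.1
gripper_force: 0.0
```

```bash
python3 -c "
from h import *
go(589.3,-25.4,128,28.8)"
```

```text
2.1 [590.7 -22.3 231.3] [ 1.7997e+02 -7.0000e-02  2.9200e+01] [ 0.8 -0.7  0.3] [ 0.    0.01 -0.05] 85.1 0.0 q [-0.42  0.62  0.67  1.7  -0.45  0.97 -0.64]
shift cm [-0.29  0.19 10.33] turn [ 0.0006 -0.0011  0.007 ]
```

>>> {"api": "step_arm", "payload": {"commands": [-0.3,0.2,3,0,0,0.007,1,-0.3,0.2,5,0,0,0.007,1,-0.3,0.2,7,0,0,0.007,1,-0.3,0.2,8.5,0,0,0.007,1,-0.3,0.2,9.5,0,0,0.007,1,-0.3,0.2,10.3,0,0,0.007,1,-0.3,0.2,10.3,0,0,0.007,1,-0.3,0.2,10.3,0,0,0.007,1]}}

```text
clock: 2.9
eef_pos: [589.0, -26.0, 127.8]
tool_rot: [3.141, -0.001, 0.502]
force: [-0.3, 0.1, 0.7]
width: 85.3
gripper_force: 0.0
```

```bash
python3 - <<'E'
from h import *
go(589.3,-25.4,128,28.8)
im,W,d=grab("scene"); cv2.imwrite("pics/s2.png",cv2.resize(im[150:390,180:420,::-1],(600,600)))
E
```

```text
2.9 [589.  -26.  127.8] [ 1.7997e+02 -4.0000e-02  2.8740e+01] [-0.3  0.1  0.7] [ 0.04 -0.01 -0.  ] 85.3 0.0 q [-0.35  0.75  0.57  1.8  -0.56  0.77 -0.55]
shift cm [ 0.05 -0.04 -0.02] turn [ 0.0005 -0.0007 -0.001 ]
```

View pics/s2.png

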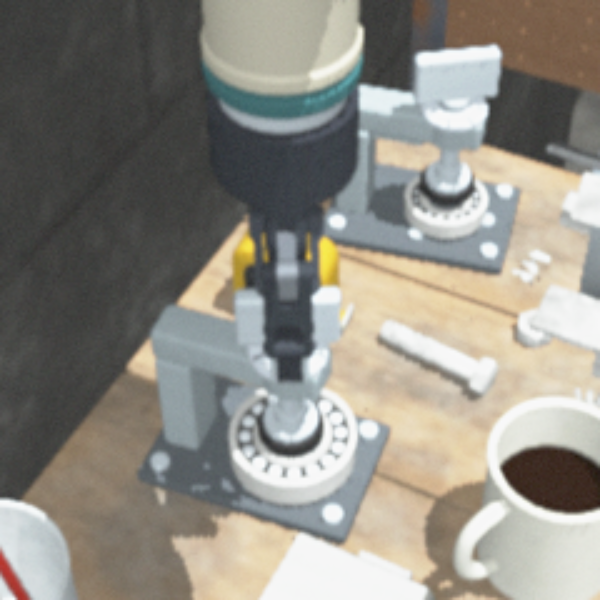

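The close view shows the gripper over the near knob (crop about (290,330)), with the fingers on either side of the bar. The far clamp is clear, so I'll close the fingers.

>>> {"api": "step_arm", "payload": {"commands": [0,0,0,0,0,0,0.5,0,0,0,0,0,0,0.2,0,0,0,0,0,0,0,0,0,0,0,0,0,0,0,0,0,0,0,0,0,0,0,0,0,0,0,0,0,0,0,0,0,0,0,0,0,0,0,0,0,0]}}

```text
clock: 3.75
eef_pos: [588.5, -25.6, 127.5]
tool_rot: [-3.141, -0.0, 0.502]
force: [-2.5, 1.3, 3.8]
width: 11.0
gripper_force: 58.8
```

```bash
python3 -c "
from h import *
go(589.3,-25.4,128,-38.4)"
```

```text
3.75 [588.5 -25.6 127.5] [-179.97   -0.     28.76] [-2.5  1.3  3.8] [ 0.27  0.31 -0.01] 11.0 58.797460198402405 q [-0.35  0.75  0.57  1.8  -0.56  0.77 -0.55]
shift cm [ 0.08  0.03 -0.05] turn [-5.0000e-04  3.0000e-04  1.1721e+00]
```

>>> {"api": "step_arm", "payload": {"commands": [0,0,0,0,0,0.06,0,0,0,0,0,0,0.14,0,0,0,0,0,0,0.22,0,0,0,0,0,0,0.3,0,0,0,0,0,0,0.38,0,0,0,0,0,0,0.46,0,0,0,0,0,0,0.54,0,0,0,0,0,0,0.6,0,0,0,0,0,0,0.6,0,0,0,0,0,0,0.6,0]}}

```text
clock: 4.75
eef_pos: [588.3, -25.1, 127.5]
tool_rot: [-3.14, 0.001, -0.098]
force: [-2.5, 2.2, 5.4]
width: 11.1
gripper_force: 59.2
```

```bash
python3 -c "
from h import *
go(589.3,-25.4,128,-38.4)"
```

```text
4.75 [588.3 -25.1 127.5] [-1.7994e+02  4.0000e-02 -5.6100e+00] [-2.5  2.2  5.4] [ 0.38  0.43 -0.08] 11.1 59.15359854698181 q [-0.44  0.8   0.74  1.8  -0.71  0.83 -1.02]
shift cm [ 0.1   0.02 -0.05] turn [-0.0009  0.001   0.5724]
```

Tracking is good and forces are low. I'll turn the rest.

>>> {"api": "step_arm", "payload": {"commands": [0,0,0,0,0,0.06,0,0,0,0,0,0,0.14,0,0,0,0,0,0,0.22,0,0,0,0,0,0,0.3,0,0,0,0,0,0,0.38,0,0,0,0,0,0,0.46,0,0,0,0,0,0,0.53,0,0,0,0,0,0,0.572,0,0,0,0,0,0,0.572,0,0,0,0,0,0,0.572,0]}}

```text
clock: 5.75
eef_pos: [588.5, -24.6, 127.5]
tool_rot: [-3.14, 0.002, -0.669]
force: [-2.1, 4.0, 5.1]
width: 11.3
gripper_force: 59.2
```

```bash
python3 -c "
from h import *
go(589.3,-25.4,128,-38.4)"
```

```text
5.75 [588.5 -24.6 127.5] [-1.7993e+02  9.0000e-02 -3.8350e+01] [-2.1  4.   5.1] [ 0.53  0.36 -0.05] 11.3 59.23650920391083 q [-0.51  0.85  0.88  1.8  -0.84  0.91 -1.48]
shift cm [ 0.11  0.02 -0.05] turn [-0.0012  0.0015  0.0009]
```

>>> {"api": "step_arm", "payload": {"commands": [0,0,0,0,0,0,0.3,0,0,0,0,0,0,0.6,0,0,0,0,0,0,1,0,0,0,0,0,0,1,0,0,0,0,0,0,1,0,0,0,0,0,0,1,0,0,0,0,0,0,1]}}

```text
clock: 6.45
eef_pos: [588.6, -25.9, 127.3]
tool_rot: [3.142, 0.0, -0.67]
force: [0.4, -0.8, 1.2]
width: 85.3
gripper_force: 0.0
```

>>> {"api": "step_arm", "payload": {"commands": [0,0,-2,0,0,0,1,0,0,-5,0,0,0,1,0,0,-9,0,0,0,1,0,0,-12,0,0,0,1,-4,-1,-14,0,0,0,1,-8,-4,-14,0,0,0,1,-11,-8,-14,0,0,0,1,-14,-11,-14,0,0,0,1,-17,-13,-14,0,0,0,1,-17,-13,-14,0,0,0,1]}}

```text
clock: 7.45
eef_pos: [534.3, 188.5, 266.1]
tool_rot: [-3.141, 0.004, -0.66]
force: [-0.1, -0.0, -0.4]
width: 85.4
gripper_force: 0.0
```

```bash
python3 - <<'E'
from h import *
go(589.3,-25.4,128,-38.4)
for n in("top","scene"):
    im,W,d=grab(n); cv2.imwrite(f"pics/{n}3.png",im[...,::-1])
    p=W.reshape(-1,3);p=p[~np.isnan(p[:,0])]
    for c in((589.2,-25.4),(590,-278)):
        b=p[(np.hypot(p[:,0]-c[0],p[:,1]-c[1])<36)&(p[:,2]>155)&(p[:,2]<167)][:,:2]
        if len(b)>20: print(n,len(b),cv2.minAreaRect(b.astype(np.float32)),np.degrees(.5*np.arctan2(2*np.cov(b.T)[0,1],np.cov(b.T)[0,0]-np.cov(b.T)[1,1])))
E
```

```text
7.45 [534.3 188.5 266.1] [-179.98    0.22  -37.84] [-0.1 -0.  -0.4] [-0.05  0.02 -0.  ] 85.4 0.0 q [-1.01  0.7   1.09  1.73 -0.68  1.15 -1.95]
shift cm [17.52 13.52 13.74] turn [-0.0003  0.0038  0.0099]
top 237 ((589.291748046875, -25.83869171142578), (12.242576599121094, 59.35821533203125), 51.34211730957031) -38.37794919822145
top 236 ((589.91064453125, -278.0184020996094), (59.59886932373047, 12.42290210723877), 36.77480697631836) 36.97862709533442
scene 247 ((590.4558715820312, -277.2730407714844), (59.4290657043457, 14.476479530334473), 36.24979019165039) 36.74805672424324
```

View pics/top3.png

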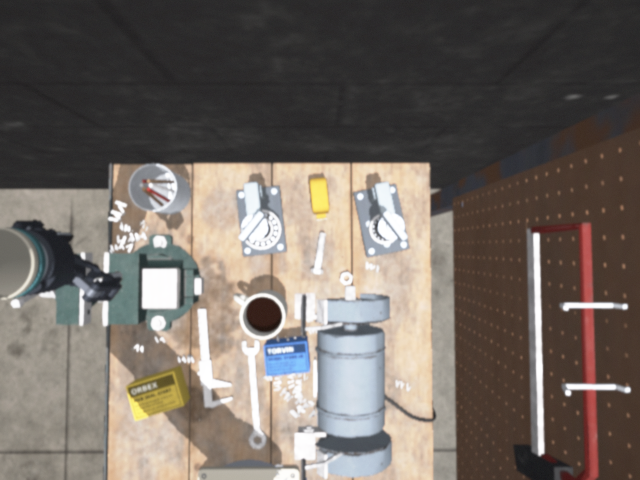

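The top view shows clamp_a's bar at (255,220), now 45.0° past the arm line. The bearing is in place, the other clamp is unchanged, and the arm is clear.

```bash
python3 -c "
from cell import ctrl
print(ctrl.finish_job())"
```

```text
the job is handed in; nothing more can be done
None
```

The knob over the larger bearing is tightened to one eighth of a turn past touch (bar measured at 45.0° to the clamp's arm) and released. The bearing is still under the pad, the other clamp was not touched, and the job was handed in at about 7.5 s.

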